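# Wedge the blank tray home in its dovetail way and tug-test it

### The job

On the laser marker's bed, slide the loose dovetailed tray of brass blanks along its tapered way until it is fully home and wedged tight between the two rails. Then tug-test it: draw the sprung pull plate on top of the tray all the way back to its stop and hold it there a moment; the tray must stay home, and if it gives, press it in harder and tug again. Finish with the pull plate sprung back and the tray still fully home, and leave the other things on the bed where they are.

Things in the scene. Friction and masses are not known exactly. Their poses are not given: they have to be found in the camera images.
- way: Fixed dovetail way on the flat black bed (bed top 12 mm above the work surface): aluminium slab 300 x 170 x 12 mm, x -200 to +100, with two steel rails. Origin: on the centre line at the slab's underside, directly under where the tray's origin lies when home. +x: the way the tray is pushed home (rails converge); y across; z up. Slab top at z = 12 mm. No end stop: the tray wedges.
- way_mouth (a point): Middle of the wide mouth between the rails, on the slab's top, at x = -75 mm on the way. Axes as the way's. The rails run from here to x = +85 mm, stand 22.5 mm above the slab, converge by 4.6 degrees each, are undercut (inner faces lean 25 degrees in over the tray) and their outer faces are 75 mm from the centre line at the mouth.
- tray: Loose dovetailed aluminium tray, about 0.5 kg, four brass blanks fixed in its top: 120 mm long, 22 mm thick, underside 100 mm wide at the rear, 80 mm at the nose. Origin: centre of its underside; x from rear to nose. Starts 70 to 105 mm short of home, nose in the mouth, lying on the slab. Slides with 2 to 5 N and centres itself. Home, its origin is within 1 mm of the way's origin along x.
- tray_rear (a point): Middle of the tray's upright rear end face (the wide end, 22 mm high, flat over 60 mm of width), 60 mm behind the tray's origin, 11 mm above its underside; axes as the tray's. A good place to push. The wedge holds by friction: pressed home steadily with 12 to 20 N it withstands the tug test; merely slid or bumped into place it may give.
- pull_mid (a point): Middle of the pull plate, an upright steel plate across the tray: 8 mm thick (along x), 56 mm wide (along y), 32 mm high; its lower edge is 2 mm above the tray's top. At rest it stands 35 mm behind the tray's origin, so 25 mm ahead of the rear face, with the tray's flat top free ahead of it. Axes as the tray's.
- pull (a joint): How far the pull plate is drawn back on the tray (m), 0 at rest against its front stop, 0.010 at its rear stop. A spring returns it: about 1.4 N to start it and 6 N at the rear stop; beyond that the pull goes straight to the tray.
- gauge: Bystander: loose stepped steel focus gauge, 50 x 30 mm and 80 mm high, standing on the bed beside the way. Origin: centre of its underside.
- wipes: Bystander: loose grey jar with a white lid, 74 mm across and 80 mm high. Origin: centre of its underside.
- blanks: Bystander: loose open grey plastic tub, 120 x 90 x 35 mm. Origin: centre of its underside.

How it is judged:
On the way, in this order (a step that is already met when the one before it is completed fails the run):
1. the tray is home: within 3 mm short of its wedged place, on the centre line (x of tray in the frame of way between -0.003 and 0.004 m and y of tray in the frame of way between -0.003 and 0.003 m and angle between the x axis of tray and the x axis of way, either way round below 0.04 rad), for 0.2 s.
2. the pull plate is drawn back at least 8 mm of its 10 mm while the tray stays home (all of step 1 and value of joint pull above 0.008 m), for 0.2 s.
At the end, for the whole second after the job is handed in: The tray lies home in the way (origin no more than 3 mm short of or 4 mm beyond the way's origin along x, within 3 mm across and 0.04 rad), down on the slab, at rest, and the pull plate has sprung back (under 2 mm) (all of step 1 and value of joint pull below 0.002 m and linear speed of tray below 0.005 m/s and height (world z) of tray below 0.027 m); the robot touches nothing.
It fails at once if the focus gauge is moved by more than 20 mm (distance of gauge from where it was at the start of the episode above 0.02 m).
It fails at once if the jar is moved by more than 20 mm (distance of wipes from where it was at the start of the episode above 0.02 m).
It fails at once if the tub is moved by more than 20 mm (distance of blanks from where it was at the start of the episode above 0.02 m).
It also fails if it takes over 67 s, if anything falls off the work surface, if the arm or the gripper's body presses on something with over 40 N, if the wrist force passes 120 N, or if a joint passes its speed limit or range.

### The arm

A 6-joint arm with a two-finger parallel gripper is mounted at the origin on the work surface. World frame = base frame: x ahead of the robot, y to its left, z up, the work surface at z = 0. Lengths are in m, angles in rad, forces in N, time in s.
With the tool pointing down it reaches from about 0.325 to 0.775 m from the base axis. Payload 9.3 kg.
Tool frame: the origin (TCP) lies on the centre line of the jaws, within the pads' length; the fingertips stand 8 mm ahead of it and the grasp point (between the pads) lies 11 mm behind it; z points along the fingers, y is the line along which they close (so a half turn about z gives the same grasp; the last joint's range is limited). The gripper opens to 85 mm and grips with 20 to 120 N. Pads are 22 mm wide; open, the fingers measure 114 mm over their backs; the gripper's body (76 mm by 85 mm) begins 54 mm behind the grasp point. The pads swing forward as they close: fully open they stand 13 mm farther back than shut.
Start: joints at [0.96, 0.259, 0.021, 1.334, 0, 1.418], TCP at [0.243, 0.493, 0.239] pointing down, gripper open.
Joint ranges: [-3.04, 3.04], [-0.91, 1.82], [-1.04, 1.36], [-1.92, 1.95], [-1.52, 1.45], [-3.14, 3.14]. Speed limits (rad/s): [2.22, 2.22, 2.79, 3.14, 3.14, 3.14].

### API

Orientations are given as a unit quaternion [w, x, y, z].
In Python, from plant import bot, cams gives the robot as it stands.
- The arm moves only by the tool send_rows, never from a script. Its argument "increments" is a list of rows, each an object of numbers: "tx", "ty", "tz": the shift along the tool's x, y, z in cm; "ax", "ay", "az": the turn, a rotation vector about the tool's x, y, z in degrees; "hand": the closure, from 0 (fully open) to 1 (shut). In form: [{"tx": .., "ty": .., "tz": .., "ax": .., "ay": .., "az": .., "hand": ..}, ...]. A call has 1 to 10 rows; each row is the pose to reach, as a shift and turn from the pose commanded when the call began, along the tool's axes at that moment; what a row does not reach only later rows make up. A row lasts 1/10 s, in which the tool goes at most 50 mm and 8.59 degrees, less where a joint would pass 70% of its speed; a pose out of reach is approached as far as the arm can. A call with a gripper value outside its range is refused whole. The fingers move at their own pace and stop on an object; the grip force is fixed at half the most. Time passes only in rows, so rows that repeat a pose let the fingers close. It gives the time, the measured TCP pose, the force, the opening and the grip force at its end, in the units of the state.
- bot.state(): the state, without advancing time (a new reading comes with each control period).
- cams.snapshot(name): name is "scene" or "side" or "wrist"; returns the picture (480x640x3 uint8, blue, green, red); there is no depth.
- cams.calibration(name): a dict with "fx", "fy", "cx", "cy" (pixels), "k1" (the pictures are not rectified: a ray, as slopes to the right and down, at radius r is drawn at 1 + k1 r^2 times it, then the intrinsics apply), "pose" (4x4, takes a point from camera to world coordinates). Camera axes: x right, y down, z forward; pixel columns grow to the right and rows downward; lengths in m; the calibration is good to about 2 mm. A picture is of the moment at which its call begins: read the wrist's pose just before it. calibration takes no time and is no camera call; for the wrist camera it gives the pose at the moment of the call.
- bot.job_done(): hands the job in; it is judged then, once.
Trained networks look in the newest picture that a camera, given by its name, has taken for a name from the list of things; names that differ only in an ending like _2 or _b are one class to them, and where a whole thing is asked for, a point or a joint stands for the part that bears it (a point fixed in the world has none). Each returns a list of dicts, best first, with "score" (0 to 1); they miss things now and then, are a little off and sometimes report something else, mostly with a low value. They report only what shows in the picture. A call takes as long as a camera call.
- cams.outline_of(name, camera): "mask" (480x640 bool, what is visible of it) and "extent" ([left, top, width, height] in pixels, round what is visible of it).
- cams.place_of(name, camera): "xy" ([column, row] in pixels: a listed point, or the origin of a listed thing).
The state is a dict: "time": time; "joint_pos": joint angles; "dq": joint speeds; "effort": joint torques, N m; "eef_pos": TCP position; "eef_rot": TCP orientation; "wrist_force": force on the tool from outside, world axes, zero at the start; "ft_torque": the same for the moment, N m; "grip_width": opening from 0.0 (shut) to 1.0 (fully open); "grip_force": force on a finger pad.
Only numpy, scipy, OpenCV 4.12 (cv2) and the standard library are available. Lean on these libraries where they do the work, as an engineer would, in place of code of your own. Each camera call takes 0.05 s, during which the arm holds its last target. There are 200 camera calls.

## Working session

There is one attempt and no reset: what is moved stays moved. The work goes in short steps, Python scripts to look and compute and a tool call to move; the robot and the scene stay as the last step left them, time stands still between calls to the robot, and variables do not carry over. Pictures are saved under pics/ and viewed, at most 10 in all, crops included, and the job is handed in when it is done.

Besides the shell and the picture viewer there is one more tool, called after ">>>" as name(argument=value, ...) on one line, values as JSON. send_rows: Moves the arm, as the interface text tells. Its arguments: {"type":"object","properties":{"increments":{"type":"array","items":{"type":"object","properties":{"tx":{"type":"number"},"ty":{"type":"number"},"tz":{"type":"number"},"ax":{"type":"number"},"ay":{"type":"number"},"az":{"type":"number"},"hand":{"type":"number"}}}}},"required":["increments"]}

```bash
mkdir -p pics; cat > h.py <<'E'
import numpy as np,cv2
from plant import bot,cams
from scipy.spatial.transform import Rotation as R
def ray(cam,uv,cal=None):
    c=cal or cams.calibration(cam)
    d=np.array([(uv[0]-c['cx'])/c['fx'],(uv[1]-c['cy'])/c['fy']]);u=d.copy()
    for _ in range(20): u=d/(1+c['k1']*(u@u))
    P=np.array(c['pose']);return P[:3,3],P[:3,:3]@np.r_[u,1]
def at(cam,uv,z,cal=None):
    o,d=ray(cam,uv,cal);return o+d*(z-o[2])/d[2]
def rot():
    q=bot.state()['eef_rot'];return R.from_quat([q[1],q[2],q[3],q[0]])
E
python3 - <<'E'
from h import *
s=bot.state();print(s['time'],s['eef_pos'],rot().as_matrix().round(3),s['wrist_force'])
Z=dict(way=.012,way_mouth=.024,tray=.024,tray_rear=.035,pull_mid=.064,gauge=.012,wipes=.012,blanks=.012)
for c in ('scene','side'):
    im=cams.snapshot(c);cv2.imwrite(f'pics/{c}0.png',im)
    for n,z in Z.items():
        for p in cams.place_of(n,c)[:2]: print(c,n,round(p['score'],2),np.round(p['xy']),at(c,p['xy'],z).round(4))
E
```

```text
0.0 [0.24293203 0.49313425 0.2386786 ] [[-0.897  0.442 -0.001]
 [ 0.442  0.897 -0.001]
 [ 0.    -0.001 -1.   ]] [ 0.22953942 -0.46514185 -0.74037009]
scene way 0.21 [412. 298.] [0.6817 0.0978 0.012 ]
scene tray 0.65 [228. 278.] [ 0.566  -0.0969  0.024 ]
scene tray_rear 0.92 [192. 291.] [ 0.5864 -0.1469  0.035 ]
scene pull_mid 0.61 [205. 260.] [ 0.5725 -0.1249  0.064 ]
scene gauge 0.8 [215. 218.] [ 0.4012 -0.0636  0.012 ]
scene wipes 0.64 [289. 367.] [ 0.7246 -0.0844  0.012 ]
scene blanks 0.61 [413. 296.] [0.6799 0.1017 0.012 ]
side way 0.73 [315. 287.] [ 0.5469 -0.0146  0.012 ]
side tray 0.73 [342. 313.] [ 0.5663 -0.0904  0.024 ]
side tray_rear 0.67 [365. 340.] [ 0.5771 -0.1556  0.035 ]
side pull_mid 0.83 [357. 311.] [ 0.5773 -0.1211  0.064 ]
side gauge 0.86 [234. 337.] [ 0.3927 -0.0624  0.012 ]
side wipes 0.88 [429. 286.] [ 0.7304 -0.086   0.012 ]
side wipes 0.56 [342. 314.] [ 0.5695 -0.0843  0.012 ]
side blanks 0.96 [358. 224.] [0.6792 0.1016 0.012 ]
```

View pics/scene0.png

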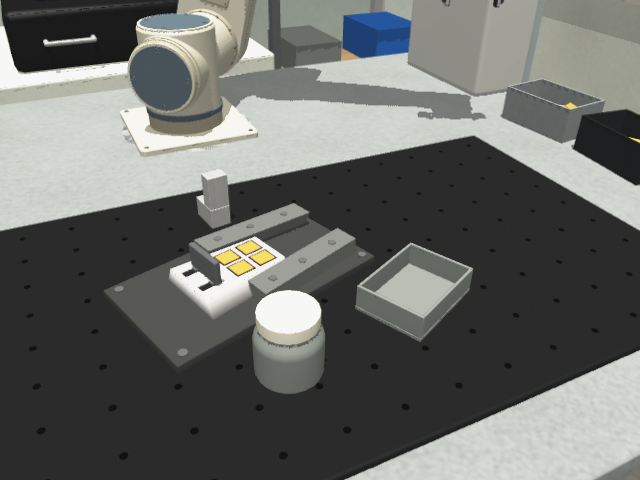

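View pics/side0.png

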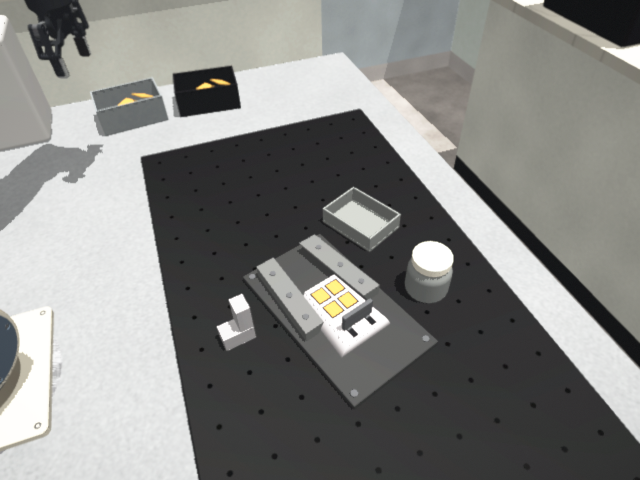

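The scene picture shows the slab with its corners near (105,291), (180,370) and (373,256), the tray at (228,275), the jar at (289,340) and the gauge at (215,200). The side picture shows slab corners near (244,280), (317,235), (437,343) and (355,404), with the tray's rear facing the lower right.

```bash
python3 - <<'E'
from h import *
A=[at('side',p,.024) for p in [(244,279),(317,235),(437,342),(355,404)]]
B=[at('scene',p,.024) for p in [(105,291),(180,369),(373,256)]]
print(np.round(A,4),np.round(B,4))
r=[(A[2]+A[3])/2,(B[0]+B[1])/2];
for m,v in zip(r,[(A[0]+A[1]-A[2]-A[3])/2,B[2]-B[1]]): 
  u=v[:2]/np.linalg.norm(v[:2]);print('len',np.linalg.norm(v),'yaw',np.degrees(np.arctan2(u[1],u[0])),'origin',m[:2]+.2*u)
x=rot().as_matrix()[:,0];print('tool x yaw',np.degrees(np.arctan2(x[1],x[0])),bot.state()['joint_pos'])
E
```

```text
[[ 0.4359  0.0373  0.024 ]
 [ 0.59    0.0908  0.024 ]
 [ 0.6808 -0.1931  0.024 ]
 [ 0.5248 -0.2384  0.024 ]] [[ 0.5287 -0.2393  0.024 ]
 [ 0.691  -0.1901  0.024 ]
 [ 0.5995  0.0905  0.024 ]]
len 0.29385802149181417 yaw 107.80865659985038 origin [ 0.54163209 -0.02533223]
len 0.29508520995296705 yaw 108.07221637689682 origin [ 0.54781177 -0.02454986]
tool x yaw 153.7701574740615 [9.60384217e-01 2.58592047e-01 2.15266282e-02 1.33368857e+00
 3.23234831e-05 1.41818133e+00]
```

>>> send_rows(increments=[{"tx":-3.1,"ty":-2.3,"az":4.6,"hand":1},{"tx":-6.2,"ty":-4.6,"az":9.2,"hand":1},{"tx":-9.3,"ty":-6.9,"az":13.8,"hand":1},{"tx":-12.4,"ty":-9.2,"az":18.4,"hand":1},{"tx":-15.5,"ty":-11.5,"az":23,"hand":1},{"tx":-18.6,"ty":-13.8,"az":27.6,"hand":1},{"tx":-21.7,"ty":-16.1,"az":32.2,"hand":1},{"tx":-24.8,"ty":-18.4,"az":36.8,"hand":1},{"tx":-27.9,"ty":-20.7,"az":41.4,"hand":1},{"tx":-31,"ty":-23,"az":46,"hand":1}])

```text
schema error: expected keys tx, ty, tz, ax, ay, az, hand
```

>>> send_rows(increments=[{"tx":-3.1,"ty":-2.3,"tz":0,"ax":0,"ay":0,"az":4.6,"hand":1},{"tx":-6.2,"ty":-4.6,"tz":0,"ax":0,"ay":0,"az":9.2,"hand":1},{"tx":-9.3,"ty":-6.9,"tz":0,"ax":0,"ay":0,"az":13.8,"hand":1},{"tx":-12.4,"ty":-9.2,"tz":0,"ax":0,"ay":0,"az":18.4,"hand":1},{"tx":-15.5,"ty":-11.5,"tz":0,"ax":0,"ay":0,"az":23,"hand":1},{"tx":-18.6,"ty":-13.8,"tz":0,"ax":0,"ay":0,"az":27.6,"hand":1},{"tx":-21.7,"ty":-16.1,"tz":0,"ax":0,"ay":0,"az":32.2,"hand":1},{"tx":-24.8,"ty":-18.4,"tz":0,"ax":0,"ay":0,"az":36.8,"hand":1},{"tx":-27.9,"ty":-20.7,"tz":0,"ax":0,"ay":0,"az":41.4,"hand":1},{"tx":-31,"ty":-23,"tz":0,"ax":0,"ay":0,"az":46,"hand":1}])

```text
time: 1.9
eef_pos: [0.42, 0.1485, 0.2395]
eef_rot: [0.0, 0.591, 0.807, 0.0]
wrist_force: [0.8, 1.0, 0.1]
grip_width: -0.004
grip_force: 0.0
```

>>> send_rows(increments=[{"tx":-4,"ty":0.7,"tz":0.4,"ax":0,"ay":0,"az":0,"hand":1},{"tx":-8,"ty":1.4,"tz":0.8,"ax":0,"ay":0,"az":0,"hand":1},{"tx":-12,"ty":2.1,"tz":1.2,"ax":0,"ay":0,"az":0,"hand":1},{"tx":-16,"ty":2.8,"tz":1.6,"ax":0,"ay":0,"az":0,"hand":1},{"tx":-20,"ty":3.5,"tz":2,"ax":0,"ay":0,"az":0,"hand":1},{"tx":-24,"ty":4.2,"tz":2.4,"ax":0,"ay":0,"az":0,"hand":1},{"tx":-28,"ty":4.9,"tz":2.8,"ax":0,"ay":0,"az":0,"hand":1},{"tx":-32,"ty":5.6,"tz":3.2,"ax":0,"ay":0,"az":0,"hand":1},{"tx":-36,"ty":6.3,"tz":3.6,"ax":0,"ay":0,"az":0,"hand":1},{"tx":-38,"ty":6.5,"tz":4,"ax":0,"ay":0,"az":0,"hand":1}])

```text
time: 2.9
eef_pos: [0.5984, -0.1949, 0.1983]
eef_rot: [-0.0, 0.59, 0.807, -0.0]
wrist_force: [0.2, 0.8, -0.9]
grip_width: -0.001
grip_force: 0.0
```

```bash
python3 - <<'E'
from h import *
s=bot.state();print(s['time'],s['eef_pos'],rot().as_matrix().round(3),s['wrist_force'])
c=cams.calibration('wrist');im=cams.snapshot('wrist');cv2.imwrite('pics/w1.png',im)
for n,z in dict(way=.012,way_mouth=.024,tray=.024,tray_rear=.035,pull_mid=.064).items():
    for p in cams.place_of(n,'wrist')[:1]: print(n,round(p['score'],2),np.round(p['xy']),at('wrist',p['xy'],z,c).round(4))
E
```

```text
2.9 [ 0.59839291 -0.19490914  0.19834536] [[-0.303  0.953 -0.   ]
 [ 0.953  0.303 -0.   ]
 [-0.    -0.    -1.   ]] [ 0.15632894  0.83641977 -0.90064509]
way 0.74 [312.   3.] [ 0.5439 -0.0261  0.012 ]
tray 0.72 [477. 140.] [ 0.7175 -0.0851  0.024 ]
tray_rear 0.88 [315. 165.] [ 0.5859 -0.1498  0.035 ]
pull_mid 0.69 [311. 138.] [ 0.5757 -0.1274  0.064 ]
```

View pics/w1.png

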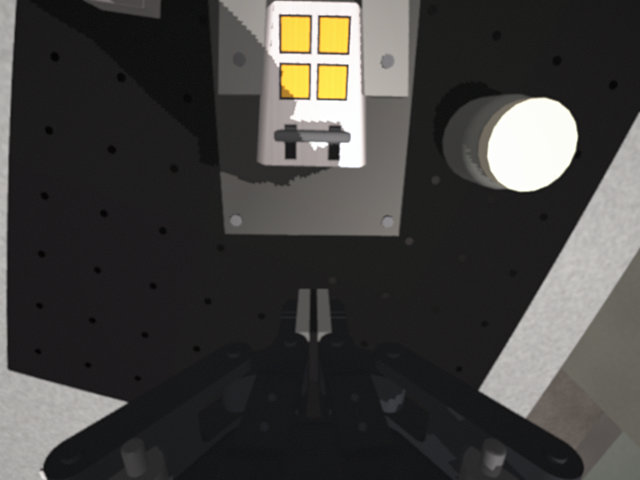

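The wrist picture shows the tool centred on the slab and tray (column ~313), with the tray's rear edge at row 165 and the plate at row 137. The push travel is about 71 mm after closing a 36 mm gap.

>>> send_rows(increments=[{"tx":0,"ty":0,"tz":4,"ax":0,"ay":0,"az":0,"hand":1},{"tx":0,"ty":0,"tz":8,"ax":0,"ay":0,"az":0,"hand":1},{"tx":0,"ty":0,"tz":12,"ax":0,"ay":0,"az":0,"hand":1},{"tx":0,"ty":0,"tz":14.5,"ax":0,"ay":0,"az":0,"hand":1},{"tx":0,"ty":0,"tz":16,"ax":0,"ay":0,"az":0,"hand":1},{"tx":1,"ty":0,"tz":16,"ax":0,"ay":0,"az":0,"hand":1},{"tx":2,"ty":0,"tz":16,"ax":0,"ay":0,"az":0,"hand":1},{"tx":2.8,"ty":0,"tz":16,"ax":0,"ay":0,"az":0,"hand":1},{"tx":3.3,"ty":0,"tz":16,"ax":0,"ay":0,"az":0,"hand":1},{"tx":3.3,"ty":0,"tz":16,"ax":0,"ay":0,"az":0,"hand":1}])

```text
time: 4.2
eef_pos: [0.5875, -0.1597, 0.0404]
eef_rot: [0.001, 0.589, 0.808, 0.0]
wrist_force: [0.9, -0.4, -0.3]
grip_width: -0.001
grip_force: 0.0
```

>>> send_rows(increments=[{"tx":0.4,"ty":0,"tz":0,"ax":0,"ay":0,"az":0,"hand":1},{"tx":0.8,"ty":0,"tz":0,"ax":0,"ay":0,"az":0,"hand":1},{"tx":1.2,"ty":0,"tz":0,"ax":0,"ay":0,"az":0,"hand":1},{"tx":1.6,"ty":0,"tz":0,"ax":0,"ay":0,"az":0,"hand":1},{"tx":2,"ty":0,"tz":0,"ax":0,"ay":0,"az":0,"hand":1},{"tx":2.4,"ty":0,"tz":0,"ax":0,"ay":0,"az":0,"hand":1},{"tx":2.8,"ty":0,"tz":0,"ax":0,"ay":0,"az":0,"hand":1},{"tx":3.2,"ty":0,"tz":0,"ax":0,"ay":0,"az":0,"hand":1},{"tx":3.6,"ty":0,"tz":0,"ax":0,"ay":0,"az":0,"hand":1},{"tx":4,"ty":0,"tz":0,"ax":0,"ay":0,"az":0,"hand":1}])

```text
time: 5.2
eef_pos: [0.576, -0.1236, 0.0401]
eef_rot: [0.002, 0.59, 0.808, -0.0]
wrist_force: [1.6, -5.0, 3.3]
grip_width: 0.001
grip_force: 2.8
```

>>> send_rows(increments=[{"tx":0.4,"ty":0,"tz":0,"ax":0,"ay":0,"az":0,"hand":1},{"tx":0.8,"ty":0,"tz":0,"ax":0,"ay":0,"az":0,"hand":1},{"tx":1.2,"ty":0,"tz":0,"ax":0,"ay":0,"az":0,"hand":1},{"tx":1.6,"ty":0,"tz":0,"ax":0,"ay":0,"az":0,"hand":1},{"tx":2,"ty":0,"tz":0,"ax":0,"ay":0,"az":0,"hand":1},{"tx":2.3,"ty":0,"tz":0,"ax":0,"ay":0,"az":0,"hand":1},{"tx":2.5,"ty":0,"tz":0,"ax":0,"ay":0,"az":0,"hand":1},{"tx":2.6,"ty":0,"tz":0,"ax":0,"ay":0,"az":0,"hand":1},{"tx":2.7,"ty":0,"tz":0,"ax":0,"ay":0,"az":0,"hand":1}])

```text
time: 6.1
eef_pos: [0.5685, -0.0982, 0.0401]
eef_rot: [0.002, 0.59, 0.808, -0.0]
wrist_force: [4.1, -6.1, 2.2]
grip_width: 0.001
grip_force: 3.7
```

>>> send_rows(increments=[{"tx":0.1,"ty":0,"tz":0,"ax":0,"ay":0,"az":0,"hand":1},{"tx":0.2,"ty":0,"tz":0,"ax":0,"ay":0,"az":0,"hand":1},{"tx":0.3,"ty":0,"tz":0,"ax":0,"ay":0,"az":0,"hand":1}])

```text
time: 6.4
eef_pos: [0.5679, -0.0954, 0.0401]
eef_rot: [0.002, 0.59, 0.807, 0.0]
wrist_force: [6.6, -6.4, 1.7]
grip_width: 0.0
grip_force: 4.0
```

>>> send_rows(increments=[{"tx":0.1,"ty":0,"tz":0,"ax":0,"ay":0,"az":0,"hand":1},{"tx":0.2,"ty":0,"tz":0,"ax":0,"ay":0,"az":0,"hand":1},{"tx":0.3,"ty":0,"tz":0,"ax":0,"ay":0,"az":0,"hand":1}])

```text
time: 6.7
eef_pos: [0.5672, -0.0926, 0.0401]
eef_rot: [0.003, 0.59, 0.807, 0.0]
wrist_force: [6.4, -6.5, -0.2]
grip_width: -0.002
grip_force: 4.3
```

>>> send_rows(increments=[{"tx":0.1,"ty":0,"tz":0,"ax":0,"ay":0,"az":0,"hand":1},{"tx":0.2,"ty":0,"tz":0,"ax":0,"ay":0,"az":0,"hand":1},{"tx":0.3,"ty":0,"tz":0,"ax":0,"ay":0,"az":0,"hand":1}])

```text
time: 7.0
eef_pos: [0.5669, -0.0916, 0.0402]
eef_rot: [0.004, 0.59, 0.807, -0.001]
wrist_force: [10.5, -19.6, -4.8]
grip_width: 0.001
grip_force: 10.4
```

>>> send_rows(increments=[{"tx":0,"ty":0,"tz":0,"ax":0,"ay":0,"az":0,"hand":1},{"tx":0,"ty":0,"tz":0,"ax":0,"ay":0,"az":0,"hand":1},{"tx":0,"ty":0,"tz":0,"ax":0,"ay":0,"az":0,"hand":1},{"tx":0,"ty":0,"tz":0,"ax":0,"ay":0,"az":0,"hand":1},{"tx":0,"ty":0,"tz":0,"ax":0,"ay":0,"az":0,"hand":1},{"tx":0,"ty":0,"tz":0,"ax":0,"ay":0,"az":0,"hand":1},{"tx":0,"ty":0,"tz":0,"ax":0,"ay":0,"az":0,"hand":1}])

```text
time: 7.7
eef_pos: [0.567, -0.0916, 0.0402]
eef_rot: [0.004, 0.59, 0.807, -0.001]
wrist_force: [9.3, -15.0, -3.4]
grip_width: 0.001
grip_force: 8.6
```

>>> send_rows(increments=[{"tx":-0.5,"ty":0,"tz":0,"ax":0,"ay":0,"az":0,"hand":1},{"tx":-1.5,"ty":0,"tz":0,"ax":0,"ay":0,"az":0,"hand":1},{"tx":-1.5,"ty":0,"tz":-4,"ax":0,"ay":0,"az":0,"hand":1},{"tx":-1.5,"ty":0,"tz":-8,"ax":0,"ay":0,"az":0,"hand":1},{"tx":-1.5,"ty":0,"tz":-12,"ax":0,"ay":0,"az":0,"hand":1},{"tx":-1.5,"ty":0,"tz":-13,"ax":0,"ay":0,"az":0,"hand":1},{"tx":-1.5,"ty":0,"tz":-13,"ax":0,"ay":0,"az":0,"hand":1}])

```text
time: 8.4
eef_pos: [0.5693, -0.1028, 0.1708]
eef_rot: [0.001, 0.589, 0.808, 0.001]
wrist_force: [0.3, -0.4, -0.8]
grip_width: -0.002
grip_force: 0.0
```

```bash
python3 - <<'E'
from h import *
s=bot.state();print(s['time'],s['eef_pos'],s['wrist_force']);p0=s['eef_pos'];M=rot().as_matrix()
c=cams.calibration('wrist');im=cams.snapshot('wrist');cv2.imwrite('pics/w2.png',im)
for n,z in dict(way=.012,tray=.024,tray_rear=.035,pull_mid=.064).items():
    for p in cams.place_of(n,'wrist')[:1]:
        w=at('wrist',p['xy'],z,c);print(n,round(p['score'],2),np.round(p['xy']),w.round(4),(M.T@(w-p0)).round(4))
E
```

```text
8.4 [ 0.5693103  -0.10282407  0.17077742] [ 0.2774058  -0.39015757 -0.7551667 ]
tray 0.63 [313. 124.] [ 0.5449 -0.0256  0.024 ] [0.0812 0.     0.1467]
tray_rear 0.95 [314. 199.] [ 0.5635 -0.0805  0.035 ] [0.0232 0.0009 0.1357]
pull_mid 0.68 [314. 174.] [ 0.5559 -0.0575  0.064 ] [0.0474 0.0008 0.1067]
```

View pics/w2.png

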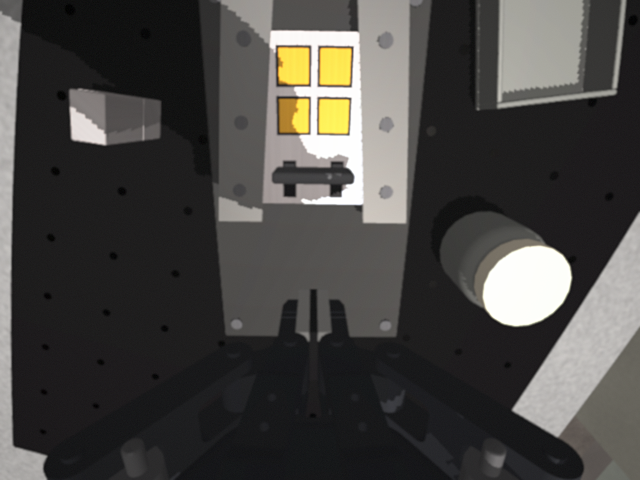

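The tray is home: its rear edge at row 204 is about 14 mm inside the rail mouth (row 222). The plate is at row 175 and stands alone, with the bystanders undisturbed.

>>> send_rows(increments=[{"tx":3.5,"ty":0,"tz":0,"ax":0,"ay":0,"az":0,"hand":1},{"tx":7.1,"ty":0,"tz":0,"ax":0,"ay":0,"az":0,"hand":1},{"tx":7.1,"ty":0,"tz":2,"ax":0,"ay":0,"az":0,"hand":1},{"tx":7.1,"ty":0,"tz":5,"ax":0,"ay":0,"az":0,"hand":1},{"tx":7.1,"ty":0,"tz":7.5,"ax":0,"ay":0,"az":0,"hand":1},{"tx":7.1,"ty":0,"tz":9.5,"ax":0,"ay":0,"az":0,"hand":1},{"tx":7.1,"ty":0,"tz":10.6,"ax":0,"ay":0,"az":0,"hand":1},{"tx":7.1,"ty":0,"tz":10.6,"ax":0,"ay":0,"az":0,"hand":1}])

```text
time: 9.45
eef_pos: [0.5459, -0.0346, 0.0614]
eef_rot: [-0.002, 0.589, 0.808, -0.001]
wrist_force: [-0.6, 0.0, 0.3]
grip_width: 0.0
grip_force: 0.0
```

>>> send_rows(increments=[{"tx":-0.2,"ty":0,"tz":0,"ax":0,"ay":0,"az":0,"hand":1},{"tx":-0.4,"ty":0,"tz":0,"ax":0,"ay":0,"az":0,"hand":1},{"tx":-0.6,"ty":0,"tz":0,"ax":0,"ay":0,"az":0,"hand":1},{"tx":-0.8,"ty":0,"tz":0,"ax":0,"ay":0,"az":0,"hand":1},{"tx":-1,"ty":0,"tz":0,"ax":0,"ay":0,"az":0,"hand":1}])

```text
time: 9.95
eef_pos: [0.5503, -0.0445, 0.0637]
eef_rot: [0.0, 0.589, 0.808, 0.0]
wrist_force: [-0.6, 1.8, 1.9]
grip_width: 0.001
grip_force: 0.9
```

>>> send_rows(increments=[{"tx":-0.15,"ty":0,"tz":0,"ax":0,"ay":0,"az":0,"hand":1},{"tx":-0.3,"ty":0,"tz":0,"ax":0,"ay":0,"az":0,"hand":1},{"tx":-0.45,"ty":0,"tz":0,"ax":0,"ay":0,"az":0,"hand":1},{"tx":-0.6,"ty":0,"tz":0,"ax":0,"ay":0,"az":0,"hand":1}])

```text
time: 10.35
eef_pos: [0.5518, -0.0499, 0.0633]
eef_rot: [-0.0, 0.589, 0.808, 0.0]
wrist_force: [-1.2, 3.3, 3.3]
grip_width: 0.0
grip_force: 2.2
```

>>> send_rows(increments=[{"tx":-0.1,"ty":0,"tz":0,"ax":0,"ay":0,"az":0,"hand":1},{"tx":-0.15,"ty":0,"tz":0,"ax":0,"ay":0,"az":0,"hand":1}])

```text
time: 10.55
eef_pos: [0.5523, -0.0514, 0.0633]
eef_rot: [-0.0, 0.589, 0.808, 0.0]
wrist_force: [-3.1, 5.6, 4.2]
grip_width: -0.002
grip_force: 2.5
```

>>> send_rows(increments=[{"tx":-0.05,"ty":0,"tz":0,"ax":0,"ay":0,"az":0,"hand":1},{"tx":-0.1,"ty":0,"tz":0,"ax":0,"ay":0,"az":0,"hand":1},{"tx":-0.15,"ty":0,"tz":0,"ax":0,"ay":0,"az":0,"hand":1},{"tx":-0.15,"ty":0,"tz":0,"ax":0,"ay":0,"az":0,"hand":1}])

```text
time: 10.95
eef_pos: [0.5527, -0.0527, 0.0633]
eef_rot: [-0.0, 0.589, 0.808, 0.0]
wrist_force: [-3.0, 4.3, 4.4]
grip_width: 0.003
grip_force: 2.8
```

>>> send_rows(increments=[{"tx":-0.05,"ty":0,"tz":0,"ax":0,"ay":0,"az":0,"hand":1},{"tx":-0.1,"ty":0,"tz":0,"ax":0,"ay":0,"az":0,"hand":1},{"tx":-0.1,"ty":0,"tz":0,"ax":0,"ay":0,"az":0,"hand":1}])

```text
time: 11.25
eef_pos: [0.5529, -0.0534, 0.0633]
eef_rot: [-0.0, 0.589, 0.808, 0.0]
wrist_force: [-3.8, 6.5, 5.6]
grip_width: -0.001
grip_force: 3.6
```

>>> send_rows(increments=[{"tx":-0.03,"ty":0,"tz":0,"ax":0,"ay":0,"az":0,"hand":1},{"tx":-0.05,"ty":0,"tz":0,"ax":0,"ay":0,"az":0,"hand":1},{"tx":-0.05,"ty":0,"tz":0,"ax":0,"ay":0,"az":0,"hand":1},{"tx":-0.05,"ty":0,"tz":0,"ax":0,"ay":0,"az":0,"hand":1},{"tx":-0.05,"ty":0,"tz":0,"ax":0,"ay":0,"az":0,"hand":1}])

```text
time: 11.75
eef_pos: [0.5529, -0.0534, 0.0633]
eef_rot: [-0.001, 0.589, 0.808, 0.001]
wrist_force: [-3.3, 8.7, 5.6]
grip_width: -0.002
grip_force: 4.6
```

```bash
python3 - <<'E'
from h import *
F=[]
im=cams.snapshot('side');w=cams.snapshot('wrist')
for i in range(6):
    s=bot.state();F.append(s['wrist_force']);cams.snapshot('side')
print(s['time'],s['eef_pos'],np.mean(F,0))
cv2.imwrite('pics/s3.png',np.hstack([cv2.resize(im[200:420,230:450],(400,400)),cv2.resize(w[:320,160:480],(400,400))]))
for n,z in dict(tray=.024,tray_rear=.035,pull_mid=.064).items():
  for cn in ('side','wrist'):
    for p in cams.place_of(n,cn)[:1]: print(n,cn,round(p['score'],2),np.round(p['xy']),at(cn,p['xy'],z).round(4))
E
```

```text
12.1 [ 0.5529056  -0.0534091   0.06333105] [-2.74178526  8.28348657  6.05418263]
tray side 0.6 [313. 286.] [ 0.5418 -0.0217  0.024 ]
tray_rear side 0.78 [338. 309.] [ 0.5604 -0.0876  0.035 ]
pull_mid side 0.87 [332. 289.] [ 0.5574 -0.0685  0.064 ]
```

View pics/s3.png

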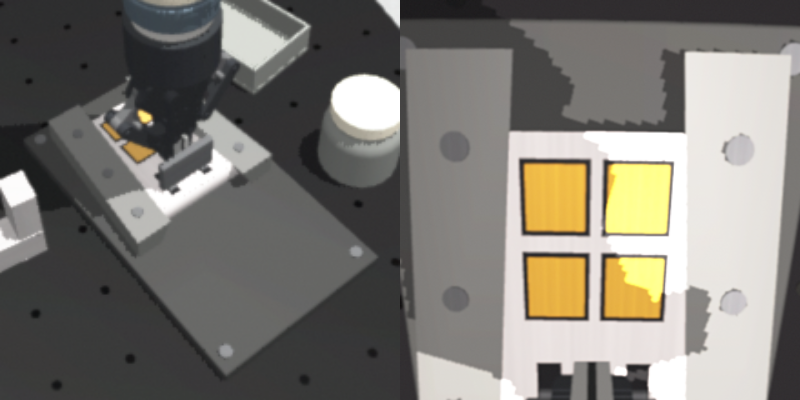

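The left crop shows the plate (185,162) drawn back to the rear of its slots, and the tray's rear still just inside the rail ends. The force has risen to 8.7 N without any motion, so the plate is at its stop and the tray holds. Releasing.

>>> send_rows(increments=[{"tx":0.4,"ty":0,"tz":0,"ax":0,"ay":0,"az":0,"hand":1},{"tx":0.8,"ty":0,"tz":0,"ax":0,"ay":0,"az":0,"hand":1},{"tx":1.2,"ty":0,"tz":0,"ax":0,"ay":0,"az":0,"hand":1},{"tx":1.6,"ty":0,"tz":0,"ax":0,"ay":0,"az":0,"hand":1},{"tx":2,"ty":0,"tz":0,"ax":0,"ay":0,"az":0,"hand":1},{"tx":2,"ty":0,"tz":-3,"ax":0,"ay":0,"az":0,"hand":1},{"tx":2,"ty":0,"tz":-7,"ax":0,"ay":0,"az":0,"hand":1},{"tx":2,"ty":0,"tz":-11,"ax":0,"ay":0,"az":0,"hand":1},{"tx":-2,"ty":0,"tz":-12,"ax":0,"ay":0,"az":0,"hand":1},{"tx":-6,"ty":0,"tz":-12,"ax":0,"ay":0,"az":0,"hand":1}])

```text
time: 13.45
eef_pos: [0.5728, -0.112, 0.1862]
eef_rot: [0.003, 0.588, 0.809, 0.001]
wrist_force: [0.4, 0.3, 0.1]
grip_width: -0.002
grip_force: 0.0
```

>>> send_rows(increments=[{"tx":-1,"ty":0,"tz":0,"ax":0,"ay":0,"az":0,"hand":1},{"tx":-1,"ty":0,"tz":0,"ax":0,"ay":0,"az":0,"hand":1},{"tx":-1,"ty":0,"tz":0,"ax":0,"ay":0,"az":0,"hand":1}])

```text
time: 13.75
eef_pos: [0.5741, -0.1205, 0.1827]
eef_rot: [-0.001, 0.59, 0.808, -0.0]
wrist_force: [-1.0, 0.4, -0.1]
grip_width: 0.001
grip_force: 0.0
```

```bash
python3 - <<'E'
from h import *
s=bot.state();print(s['time'],s['eef_pos'],s['wrist_force'])
c=cams.calibration('wrist');im=cams.snapshot('wrist');cv2.imwrite('pics/w4.png',im)
for n,z in dict(way=.012,tray=.024,tray_rear=.035,pull_mid=.064).items():
    for p in cams.place_of(n,'wrist')[:1]: print(n,round(p['score'],2),np.round(p['xy']),at('wrist',p['xy'],z,c).round(4))
E
```

```text
13.75 [ 0.57410155 -0.12046808  0.18273442] [-0.97401171  0.37710242 -0.140097  ]
tray 0.83 [314.  99.] [ 0.544 -0.024  0.024]
tray_rear 0.65 [314. 176.] [ 0.5626 -0.0816  0.035 ]
pull_mid 0.64 [315. 147.] [ 0.5554 -0.0575  0.064 ]
```

View pics/w4.png

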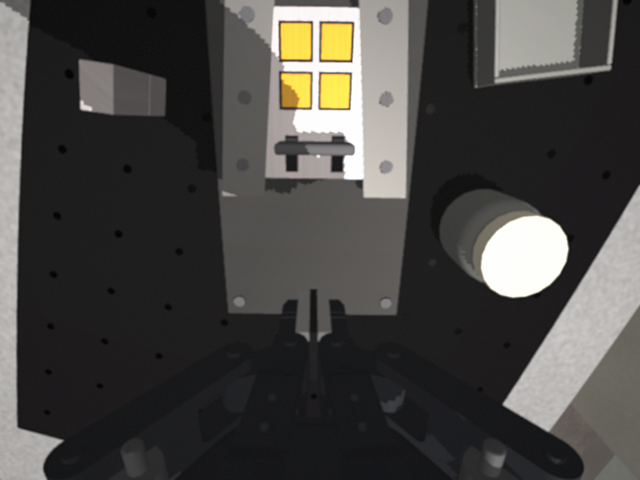

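The plate (row 148) has sprung back. The tray's rear (row 179) is unmoved relative to the mouth (row 197), and the tool is clear of everything. Handing in.

```bash
python3 -c "
from plant import bot
print(bot.job_done())"
```

```text
the job is handed in; nothing more can be done
None
```

I pressed the tray home at a steady 17 N. It held the tug test, with the pull plate at its stop under about 9 N. The plate sprang back, the gauge, jar and tub look undisturbed, and I handed the job in at about 14 s; no verdict was returned.

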